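Fit a tumbler's double lid, then lift off the outer lid for a seal check

TASK

Fold both carton flaps back well past upright, then take the nested lid pair out of the carton together by the brass spindle and lower it onto the tumbler barrel, fully home before you let go. Then lift only the outer lid by its red hub up off the spindle, leaving the inner lid seated and undisturbed, and finish still holding the outer lid level over the barrel, clear above the spindle's tip. Keep the two lids together until the inner one is seated, and leave the jar, pliers and mallet alone.

Things in the scene. Friction and masses are not known exactly. Their poses are not given: they have to be found in the camera images.
- carton: Brown cardboard carton that does not move, open-topped under its flaps: 140 x 140 mm outside, rim 95 mm above the bench, walls and floor 4 mm. Origin: centre of its underside on the bench; z up. One flap is hinged along its +y rim, one along its -y rim (both hinge lines parallel to its x axis, 68 mm from the centre, 97 mm above the bench). The lid pair stands upright on its floor, within 15 mm of the middle.
- flap_left (a joint): Opening angle (rad) of the flap on the carton's +y rim, a 132 mm wide, 68 mm long, 3 mm thick card: 0 lies flat, closed, over the box; 1.57 stands upright; 2.9 (stop) is folded out nearly level. Starts ajar at 0.8 to 1.15, leaving a gap of 40 mm or more between the two free edges. It stays where it is left; about 1 N at its edge moves it.
- flap_right (a joint): The same for the flap on the carton's -y rim.
- barrel_seat (a point): Centre of the mouth of the upright black rubber tumbler barrel with blue bands, at the level of its rim, 80 mm above the bench; z up. Barrel 92 mm outer diameter (bands 96), mouth 72 mm across, 60 mm deep. It does not move.
- inner_flange (a point): Inner lid (yellow, 0.11 to 0.22 kg): centre of the underside of its 82 mm wide, 6 mm thick flange, which comes to rest on the barrel's rim: seated, this point coincides with point barrel_seat. Below the flange is a plug 67 mm across and 14 mm deep, tapering over its lowest 8 mm to 54 mm. z is the lid's axis, up. The lid pair is round: its yaw does not matter.
- spindle (a point): Brass spindle of the inner lid, 12 mm diameter: the centre of the 32 mm of it that stick out above the red hub when nested; 54 mm above the flange's underside. Tip 16 mm above this point, hub's top 16 mm below it. Lifting by the spindle carries both lids, as the outer one rests on the inner one's flange.
- spindle_tip (a point): Top end of the spindle, 70 mm above the flange's underside.
- nest (a point): Point on the inner lid's axis, 24 mm above the flange's underside, where point outer_hub lies when the outer lid is nested on the inner.
- outer_hub (a point): Outer lid (aluminium disc 96 mm wide, 4 mm thick, with a 4 mm skirt below it, 0.10 to 0.20 kg): centre of its red hub, half-way up. Hub 32 mm diameter, 28 mm high (14 mm above and below this point), standing on the disc; an 18 mm hole runs through hub and disc with the spindle loose in it. The skirt's lower edge is 22 mm below this point. Nested, the spindle's tip is 46 mm above this point. z is the lid's axis, up.
- jar: Bystander: small glass jar with a red cap, 48 mm diameter, 55 mm high. Origin: centre of its underside.
- pliers: Bystander: red-handled pliers lying flat, about 145 mm long, 12 mm high. Origin: at the pivot, on the bench; jaws to +x.
- mallet: Bystander: rawhide mallet lying down, head 52 mm diameter and 85 mm long at the origin, 220 mm handle to its -x. Origin: under the head.
There are look-alikes about, which are no part of the job. Several things look just like the part that bears barrel_seat: the one meant starts farthest to the robot's right.

How it is judged:
On the way, in this order (a step that is already met when the one before it is completed fails the run):
1. both carton flaps are folded back past 2.0 rad (value of joint each of flap_left, flap_right above 2 rad), for 0.2 s.
2. the lid pair, still nested, is lifted out of the carton (height (world z) of inner_flange above 0.125 m and distance between outer_hub and nest below 0.008 m), for 0.1 s.
3. the pair is fully down on the barrel, still nested, while the inner lid is still held (z of inner_flange in the frame of barrel_seat between -0.003 and 0.003 m and horizontal distance between inner_flange and barrel_seat below 0.005 m and angle between inner_flange's own z axis and vertical below 0.05 rad and distance between outer_hub and nest below 0.008 m and contact force between the fingers and inner_lid above 1 N), for 0.1 s.
At the end, for the whole second after the job is handed in: Inner lid seated on the rim (3 mm in height, 5 mm sideways, 0.05 rad), touched by neither robot nor outer lid; outer lid held still in the fingers, level within 0.2 rad, within 50 mm of the barrel axis, skirt 3 mm or more above the spindle tip; both flaps past 2.0 rad (all of step 1 and z of inner_flange in the frame of barrel_seat between -0.003 and 0.003 m and horizontal distance between inner_flange and barrel_seat below 0.005 m and angle between inner_flange's own z axis and vertical below 0.05 rad and z of outer_hub in the frame of spindle_tip above 0.025 m and horizontal distance between outer_hub and barrel_seat below 0.05 m and angle between outer_hub's own z axis and vertical below 0.2 rad and contact force between the fingers and outer_lid above 1 N and contact force between each of outer_lid, the fingers and inner_lid below 0.1 N and linear speed of outer_lid below 0.03 m/s); the arm keeps its last pose, push and grip.
It fails at once if the outer lid is lifted off the inner lid while that is not seated on the barrel, or the inner lid is disturbed while the outer is off it (z of outer_hub in the frame of nest above 0.01 m and not (distance between inner_flange and barrel_seat below 0.007 m and angle between inner_flange's own z axis and vertical below 0.1 rad)).
It fails at once if jar, pliers or mallet moved more than 30 mm (distance of any of jar, pliers, mallet from where it was at the start of the episode above 0.03 m).
It also fails if it takes over 62 s, if anything falls off the work surface, if the arm or the gripper's body presses on something with over 40 N, if the wrist force passes 120 N, or if a joint passes its speed limit or range.

ROBOT

A 6-joint arm with a two-finger parallel gripper is mounted at the origin on the work surface. World frame = base frame: x ahead of the robot, y to its left, z up, the work surface at z = 0. Lengths are in m, angles in rad, forces in N, time in s.
With the tool pointing down it reaches from about 0.3 to 0.875 m from the base axis. Payload 6.4 kg.
Tool frame: the origin (TCP) lies at the very end of the fingers, on their centre line; the grasp point (between the pads) lies 19 mm behind it; z points along the fingers, y is the line along which they close (so a half turn about z gives the same grasp; the last joint's range is limited). The gripper opens to 88 mm and grips with 3 to 60 N. Pads are 18 mm wide; open, the fingers measure 123 mm over their backs; the gripper's body (75 mm by 187 mm) begins 45 mm behind the grasp point.
Start: joints at [0.958, 0.181, 1.607, -0, 1.354, -0.206], TCP at [0.228, 0.528, 0.239] pointing down, gripper open.
Joint ranges: [-2.99, 2.99], [-0.89, 2.07], [0.3, 2.58], [-1.14, 4.28], [0, 2.63], [-3.12, 3.12]. Speed limits (rad/s): [2.57, 2.57, 3.01, 3.14, 3.14, 3.14].

INTERFACE

Orientations are given as a rotation vector (axis times angle).
In Python, from rig import observe, eyes, job_done gives the robot as it stands.
- The arm moves only by the tool move_arm, never from a script. Its argument "steps" is text: rows parted by semicolons, each of 7 numbers parted by spaces: the opening, from 0 (shut) to 1 (fully open), then the shift along the tool's x, y, z scaled (see below), then the turn, a rotation vector about the tool's x, y, z scaled (see below). In form: claw dx dy dz wx wy wz; .... A call has 1 to 20 rows; each row shifts and turns the commanded pose from where the row before left it, along the tool's axes as they then stand; what a row does not reach is not made up. The controller multiplies each number of a shift by 1000 mm and each number of a turn by 4 degrees. A row lasts 1/12 s, in which the tool goes at most 41.7 mm and 7.16 degrees, less where a joint would pass 70% of its speed; a pose out of reach is approached as far as the arm can. A call with a number of a shift or a turn outside -1 to 1 is refused whole. A call with a gripper value outside its range is refused whole. The fingers move at their own pace and stop on an object; "force" is the grip in N (left out, the last holds). Time passes only in rows, so rows that do not move let the fingers close. It gives the time, the measured TCP pose, the force, the opening and the grip force at its end, in the units of the state.
- observe(): the state, without advancing time (a new reading comes with each control period).
- eyes.snapshot(name): name is "side" or "top" or "wrist"; returns a dict with "color" (400x640x3 uint8, red, green, blue), "depth" (400x640 float32, m along the optical axis (not along the pixel's ray), 0 where there is no reading), "fx", "fy", "cx", "cy" (pixels), "xyz" and "attitude" of the camera in the world; the wrist camera has in their place "mount" (4x4, takes a point from camera to tool coordinates, whose origin is the TCP and whose axes are the flange's). Camera axes: x right, y down, z forward; pixel columns grow to the right and rows downward; lengths in m; the calibration is good to about 2 mm. The wrist camera is an equidistant fisheye: a pixel r from the principal point sees the ray r / f radians off the axis. A picture is of the moment at which its call begins: read the wrist's pose just before it.
- job_done(): hands the job in; it is judged then, once.
The state is a dict: "time": time; "q": joint angles; "dq": joint speeds; "joint_torque": joint torques, N m; "position": TCP position; "eef_rot": TCP orientation; "force": force on the tool from outside, world axes, zero at the start; "moment": the same for the moment, N m; "grip_width": finger opening in m; "finger_force": force on a finger pad.
Only numpy, scipy, OpenCV 4.12 (cv2) and the standard library are available. Lean on these libraries where they do the work, as an engineer would, in place of code of your own. Each camera call takes 0.05 s, during which the arm holds its last target. There are 200 camera calls.

## Working session

There is one attempt and no reset: what is moved stays moved. The work goes in short steps, Python scripts to look and compute and a tool call to move; the robot and the scene stay as the last step left them, time stands still between calls to the robot, and variables do not carry over. Pictures are saved under pics/ and viewed, at most 10 in all, crops included, and the job is handed in when it is done.

Besides the shell and the picture viewer there is one more tool, called after "Call:" as name(argument=value, ...) on one line, values as JSON. move_arm: Moves the arm, as the interface text tells. Its arguments: {"type":"object","properties":{"steps":{"type":"string"},"force":{"type":"number"}},"required":["steps"]}

```bash
mkdir -p pics; ls
cat > h.py <<'E'
import numpy as np, cv2
from scipy.spatial.transform import Rotation as R
from rig import observe, eyes, job_done
def att(a):
    a=np.array(a,float)
    return a if a.shape==(3,3) else R.from_rotvec(a).as_matrix()
def save(s,n): cv2.imwrite('pics/'+n+'.png',cv2.cvtColor(s['color'],cv2.COLOR_RGB2BGR))
def pts(s):
    d=s['depth'];v,u=np.mgrid[:400,:640]
    c=np.stack([(u-s['cx'])/s['fx']*d,(v-s['cy'])/s['fy']*d,d],-1)
    p=c@att(s['attitude']).T+np.array(s['xyz']); p[d==0]=np.nan
    return p
E
python3 - <<'E'
from h import *
for n in('top','side'):
    s=eyes.snapshot(n);save(s,n+'0');np.savez(n+'0.npz',**s)
    print(n,s['fx'],s['fy'],s['cx'],s['cy'],s['xyz'],s['attitude'])
o=observe();print(o)
E
```

```text
pics
top 378.3331584956705 378.3331584956705 320.8202049776511 197.14473461624664 [ 0.42607111 -0.00780944  0.84412773] [-2.07311721  2.12761183 -0.23599609]
side 433.1197841294997 433.1197841294997 317.4246846607158 194.3035435491558 [0.4130132  0.54800056 0.6325216 ] [-0.37051289  2.74765953 -1.20595605]
{'time': 0.1, 'q': array([ 9.57704922e-01,  1.81489838e-01,  1.60785170e+00,  1.24327439e-06,
        1.35379731e+00, -2.06278880e-01]), 'dq': array([ 0.00107683, -0.00256134, -0.00367961,  0.00048748,  0.00028511,
        0.00092236]), 'joint_torque': array([ 1.44456385e-05, -4.34817696e+01, -3.42696619e+01,  7.02387630e-02,
        3.40019481e-02, -6.68094435e-05]), 'position': array([0.22722169, 0.52770184, 0.23791446]), 'eef_rot': array([-6.34497867e-01, -3.07622100e+00,  2.22655782e-03]), 'force': array([0.07259529, 0.03302425, 0.69862289]), 'moment': array([0.03005909, 0.02062759, 0.03634822]), 'finger_force': 0.0, 'grip_width': 0.08813328649002244}
```

View pics/top0.png

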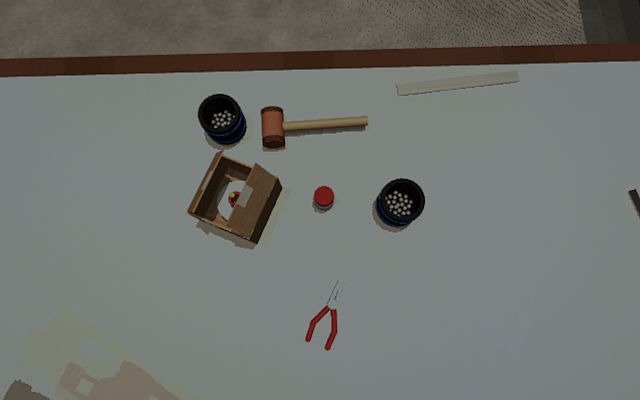

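View pics/side0.png

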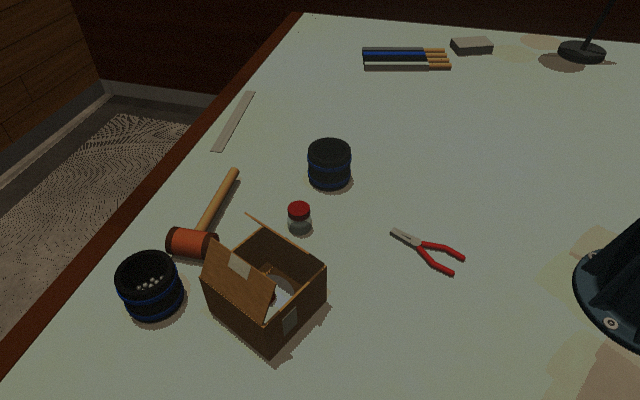

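The top view shows two barrels, A at (222,118) and B at (400,203). It also shows the carton at (235,200) with flaps ajar and the red hub at (235,199), the jar at (323,197), the mallet at (273,127) and the pliers at (330,310). Next I'll measure which barrel lies at lower y (robot's right).

Run:
```python
from h import *
s=dict(np.load('top0.npz'));p=pts(s);s2=dict(np.load('side0.npz'));p2=pts(s2)
print('valid depth',np.isfinite(p[...,2]).mean(), 'bench z',p[300,200],p[250,500],p2[250,360])
for n,(u0,u1,v0,v1),(zl,zh) in [('A',(190,255,85,150),(.07,.09)),('B',(370,430,170,235),(.07,.09)),('jar',(305,340,180,215),(.045,.065)),('mallet',(255,370,100,155),(.01,.06)),('cartonrim',(180,290,145,250),(.085,.099))]:
    q=p[v0:v1,u0:u1].reshape(-1,3);q=q[(q[:,2]>zl)&(q[:,2]<zh)]
    (cx,cy),r=cv2.minEnclosingCircle(q[:,:2].astype(np.float32))
    print(n,len(q),q.min(0).round(3),q.max(0).round(3),'c',round(cx,4),round(cy,4),round(r,4),cv2.minAreaRect(q[:,:2].astype(np.float32)))
# union side
for P,nm in((p,'t'),(p2,'s')):
    q=P.reshape(-1,3)
    for zl,zh in((.1,.115),(.12,.135),(.14,.155)):
        m=(q[:,2]>zl)&(q[:,2]<zh)&(q[:,0]>.25)&(q[:,0]<.6)&(q[:,1]>0)&(q[:,1]<.35)
        print(nm,zl,m.sum(), q[m].mean(0).round(3) if m.any() else '')
c=s['color'][90:260,170:440];cv2.imwrite('pics/crop.png',cv2.cvtColor(cv2.resize(c,None,fx=2.9,fy=2.9,interpolation=2),cv2.COLOR_RGB2BGR))
```

```text
valid depth 0.99560546875 bench z [0.39969423 0.25751623 0.00246726] [ 0.49011477 -0.40267068 -0.0026575 ] [ 0.48483075  0.01330714 -0.00179374]
A 633 [0.752 0.166 0.07 ] [0.843 0.256 0.084] c 0.7977 0.2125 0.0466 ((0.7975858449935913, 0.2113669216632843), (0.09181303530931473, 0.08911731839179993), 4.112822532653809)
B 660 [ 0.547 -0.222  0.07 ] [ 0.638 -0.13   0.084] c 0.5931 -0.1762 0.0462 ((0.5926408767700195, -0.17616842687129974), (0.08982241898775101, 0.09121828526258469), 42.30379867553711)
jar 318 [ 0.59  -0.035  0.045] [0.632 0.007 0.06 ] c 0.6114 -0.0134 0.0217 ((0.6111143827438354, -0.013998718932271004), (0.04086528718471527, 0.04223259165883064), 88.81879425048828)
mallet 1691 [ 0.739 -0.119  0.01 ] [0.826 0.128 0.055] c 0.7877 0.0065 0.1263 ((0.7879826426506042, 0.0035638809204101562), (0.08554282039403915, 0.24631492793560028), 3.3917598724365234)
cartonrim 429 [0.517 0.081 0.085] [0.694 0.265 0.099] c 0.6084 0.1729 0.0985 ((0.6086300015449524, 0.17279580235481262), (0.14000089466571808, 0.14028392732143402), 65.99520874023438)
t 0.1 288 [0.562 0.133 0.107]
t 0.12 299 [0.565 0.146 0.128]
t 0.14 327 [0.568 0.159 0.148]
s 0.1 200 [0.583 0.245 0.108]
s 0.12 252 [0.582 0.236 0.128]
s 0.14 370 [0.578 0.214 0.149]
```

View pics/crop.png

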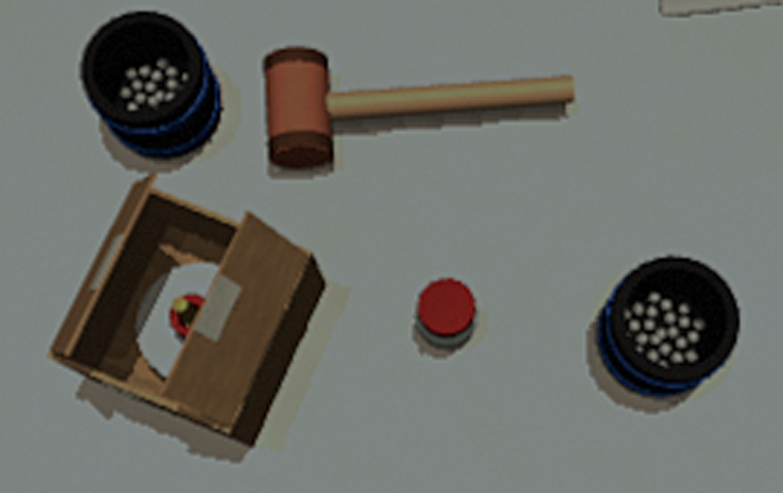

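The enlarged crop shows two matching barrels: A, top (222,118), at y=+0.21, and B, top (400,203), at y=-0.18. B is farthest to the robot's right, so it is the target. The spindle tip shows brass at crop (180,303), inside the red hub. Next I'll get the flap angles and the tool geometry.

```bash
cat >> h.py <<'E'
C=np.array([.6085,.1728])
def wrist():
    o=observe(); s=eyes.snapshot('wrist'); return o,s
def fish(s,o,u,v):
    "pixel -> world ray"
    dx,dy=u-s['cx'],v-s['cy'];r=np.hypot(dx,dy);t=r/s['fx']
    d=np.array([dx/r*np.sin(t),dy/r*np.sin(t),np.cos(t)])
    T=np.eye(4);T[:3,:3]=R.from_rotvec(o['eef_rot']).as_matrix();T[:3,3]=o['position']
    M=T@np.array(s['mount']);return M[:3,3],M[:3,:3]@d
E
python3 - <<'E'
from h import *
s=dict(np.load('top0.npz'));s2=dict(np.load('side0.npz'))
a=np.radians(-24);ex=np.array([np.cos(a),np.sin(a)]);n=np.array([-ex[1],ex[0]])
q=np.vstack([pts(s).reshape(-1,3),pts(s2).reshape(-1,3)])
w=np.c_[(q[:,:2]-C)@ex,(q[:,:2]-C)@n,q[:,2]]
w=w[(abs(w[:,0])<.08)&(abs(w[:,1])<.1)&(w[:,2]>.1)&(w[:,2]<.19)]
for sg in(1,-1):
    f=w[w[:,1]*sg>0]
    an=np.arctan2(f[:,2]-.097,.068-sg*f[:,1]);print(sg,len(f),'angle',np.percentile(an,[10,50,90]).round(2),'edge',np.percentile(sg*f[:,1],2).round(3),f.max(0).round(3))
# spindle tip: yellow-ish + red pixels in the carton
c=s['color'].astype(int)[150:245,190:280]
hsv=cv2.cvtColor(s['color'],cv2.COLOR_RGB2HSV)[150:245,190:280];p=pts(s)[150:245,190:280]
for nm,m in(('yel',(hsv[...,0]>20)&(hsv[...,0]<35)&(hsv[...,1]>110)&(hsv[...,2]>90)),('red',((hsv[...,0]<6)|(hsv[...,0]>174))&(hsv[...,1]>150))):
    v,u=np.nonzero(m);print(nm,len(v),u.mean()+190 if len(u) else '',v.mean()+150 if len(u) else '',np.nanmedian(p[m],0).round(4) if len(u) else '')
o=observe();M=R.from_rotvec(o['eef_rot']).as_matrix();print(M.round(3))
y=M[:2,1];print('yaw of tool y',np.degrees(np.arctan2(y[1],y[0])),'q6',np.degrees(o['q'][5]))
E
```

```text
1 3533 angle [1.08 1.12 1.32] edge 0.035 [0.068 0.071 0.16 ]
-1 1986 angle [1.   1.05 1.12] edge 0.031 [ 0.068 -0.029  0.158]
yel 19 230.5263157894737 199.78947368421052 [0.6095 0.1752 0.088 ]
red 45 233.22222222222223 198.33333333333334 [0.6089 0.1805 0.0559]
[[-0.918  0.396 -0.001]
 [ 0.396  0.918 -0.001]
 [ 0.    -0.002 -1.   ]]
yaw of tool y 66.69135764249134 q6 -11.818909204472574
```

Call:
move_arm(steps="1 -0.0245 -0.00875 0 0 0 0;1 -0.0245 -0.00875 0 0 0 0;1 -0.0245 -0.00875 0 0 0 0;1 -0.0245 -0.00875 0 0 0 0;1 -0.0245 -0.00875 0 0 0 0;1 -0.0245 -0.00875 0 0 0 0;1 -0.0245 -0.00875 0 0 0 0;1 -0.0245 -0.00875 0 0 0 0;1 -0.0245 -0.00875 0 0 0 0;1 -0.0245 -0.00875 0 0 0 0;1 -0.0245 -0.00875 0 0 0 0;1 -0.0245 -0.00875 0 0 0 0;1 -0.0245 -0.00875 0 0 0 0;1 -0.0245 -0.00875 0 0 0 0;1 -0.0245 -0.00875 0 0 0 0;1 -0.0245 -0.00875 0 0 0 0;1 -0.0245 -0.00875 0 0 0 0;1 -0.0245 -0.00875 0 0 0 0;1 -0.0245 -0.00875 0 0 0 0;1 -0.0245 -0.00875 0 0 0 0", force=40)

```text
time: 1.77
position: [0.6088, 0.1725, 0.2381]
eef_rot: [-0.635, -3.076, 0.0]
force: [0.9, 0.0, 0.5]
grip_width: 0.0884
finger_force: 0.0
```

Call:
move_arm(steps="0 0 0 0 0 0 1;0 0 0 0 0 0 1;0 0 0 0 0 0 1;0 0 0 0 0 0 1;0 0 0 0 0 0 1;0 0 0 0 0 0 1;0 0 0 0 0 0 1;0 0 0 0 0 0 1;0 0 0 0 0 0 1;0 0 0 0 0 0 1;0 0 0 0 0 0 1;0 0 0 0 0 0 1;0 0 0 0 0 0 1;0 0 0 0 0 0 1;0 0 0 0 0 0 1;0 0 0 0 0 0 1;0 0 0 0 0 0 1;0 0 0 0 0 0 1;0 0 0 0 0 0 1;0 0 0 0 0 0 1")

```text
time: 3.43
position: [0.608, 0.1735, 0.2381]
eef_rot: [-2.467, -1.944, 0.002]
force: [0.1, 0.6, 0.6]
grip_width: 0.0001
finger_force: 0.0
```

Call:
move_arm(steps="0 0 0 0 0 0 1;0 0 0 0 0 0 1;0 0 0 0 0 0 0.7;0 0 0 0 0 0 0;0 0 0 0 0 0 0")

```text
time: 3.85
position: [0.608, 0.1735, 0.2382]
eef_rot: [-2.635, -1.71, 0.001]
force: [-0.0, 0.1, 0.2]
grip_width: 0.0006
finger_force: 0.0
```

```bash
cat >> h.py <<'E'
def to(x,y,z):
    o=observe();M=R.from_rotvec(o['eef_rot']).as_matrix()
    yw=np.degrees(np.arctan2(M[1,1],M[0,1]))
    print('t',o['time'],'pos',o['position'].round(4),'yaw',yw.round(1),'tilt',M[:2,2].round(3),'F',o['force'].round(1),'w',round(o['grip_width'],4),'ff',o['finger_force'])
    print('tool delta',(M.T@(np.array([x,y,z])-o['position'])).round(4))
E
python3 -c "
from h import *
to(.6085+.002*.407,.1728+.002*.914,.113)
M=R.from_rotvec(observe()['eef_rot']).as_matrix();print(M.round(3))"
```

```text
t 3.85 pos [0.608  0.1735 0.2382] yaw -24.0 tilt [-0.001 -0.   ] F [-0.   0.1  0.2] w 0.0006 ff 0.0
tool delta [0.0016 0.0008 0.1252]
[[ 0.407  0.913 -0.001]
 [ 0.913 -0.407 -0.   ]
 [-0.    -0.001 -1.   ]]
```

Call:
move_arm(steps="0 0 0 0.02 0 0 0;0 0.001 0.001 0.02 0 0 0;0 0 0 0.02 0 0 0;0 0 0 0.02 0 0 0;0 0 0 0.02 0 0 0;0 0 0 0.02 0 0 0;0 0 0 0.003 0 0 0;0 0.012 0 0 0 0 0;0 0.012 0 0 0 0 0;0 0.01 0 0 0 0 0;0 0.01 0 0 0 0 0;0 0.01 0 0 0 0 0;0 0.01 0 0 0 0 0;0 0.01 0 0 0 0 0;0 0.01 0 0 0 0 0;0 0.01 0 0 0 0 0;0 0.01 0 0 0 0 0;0 0 0 0 0 0 0")

```text
time: 5.35
position: [0.6527, 0.2711, 0.1158]
eef_rot: [-2.635, -1.71, -0.002]
force: [0.1, 0.0, -0.1]
grip_width: 0.0002
finger_force: 0.0
```

Call:
move_arm(steps="0 -0.02 0 0 0 0 0;0 -0.02 0 0 0 0 0;0 -0.02 0 0 0 0 0;0 -0.02 0 0 0 0 0;0 -0.02 0 0 0 0 0;0 -0.014 0 0 0 0 0;0 -0.01 0 0 0 0 0;0 -0.01 0 0 0 0 0;0 -0.01 0 0 0 0 0;0 -0.01 0 0 0 0 0;0 -0.01 0 0 0 0 0;0 -0.01 0 0 0 0 0;0 -0.01 0 0 0 0 0;0 -0.01 0 0 0 0 0;0 -0.01 0 0 0 0 0;0 -0.01 0 0 0 0 0;0 0 0 0 0 0 0")

```text
time: 6.77
position: [0.5638, 0.0718, 0.1156]
eef_rot: [2.637, 1.707, -0.002]
force: [-0.0, 0.0, 0.0]
grip_width: 0.0001
finger_force: 0.0
```

Call:
move_arm(steps="0.5 0.02 0 -0.02 0 0 0;0.5 0.02 0 -0.02 0 0 0;0.5 0.02 0 -0.01 0 0 0;0.5 0.02 0 0 0 0 0;0.5 0.02 0 0 0 0 0;0.5 0 0 0 0 0 0;0.5 0 0 0 0 0 0")

```text
time: 7.35
position: [0.6053, 0.1654, 0.1653]
eef_rot: [-2.635, -1.711, 0.001]
force: [-0.1, -1.1, 0.9]
grip_width: 0.0435
finger_force: 0.0
```

Run:
```python
from h import *
s=eyes.snapshot('top');s2=eyes.snapshot('side');o,sw=wrist()
save(sw,'w1')
a=np.radians(-24);ex=np.array([np.cos(a),np.sin(a)]);n=np.array([-ex[1],ex[0]])
for S in(s,s2):
  q=pts(S).reshape(-1,3)
  w=np.c_[(q[:,:2]-C)@ex,(q[:,:2]-C)@n,q[:,2]]
  w=w[(abs(w[:,0])<.08)&(abs(w[:,1])<.14)&(w[:,2]>.075)&(w[:,2]<.2)]
  for sg in(1,-1):
    f=w[w[:,1]*sg>.085]
    if len(f)>5: an=np.arctan2(f[:,2]-.097,.068-sg*f[:,1]);print(sg,len(f),'angle',np.percentile(an,[10,50,90]).round(2),f.max(0).round(3),f.min(0).round(3))
print(sw['fx'],sw['cx'],sw['cy'],np.round(sw['mount'],3).tolist())
to(.6095,.1755,.062)
```

```text
1 141 angle [2.77 2.79 2.82] [-0.015  0.133  0.123] [-0.066  0.115  0.114]
-1 1527 angle [2.75 2.8  2.84] [ 0.066 -0.085  0.122] [-0.066 -0.133  0.101]
1 2823 angle [2.79 2.81 2.84] [0.067 0.135 0.122] [-0.066  0.085  0.101]
-1 845 angle [2.78 2.82 2.86] [-0.01  -0.085  0.119] [-0.065 -0.132  0.1  ]
309.70691628693146 322.1995401802093 203.30357602448427 [[-0.002, -0.963, -0.27, 0.069], [1.0, -0.002, 0.0, 0.002], [-0.001, -0.27, 0.963, -0.147], [0.0, 0.0, 0.0, 1.0]]
t 7.5 pos [0.605  0.164  0.1653] yaw -24.1 tilt [-0.001 -0.   ] F [-0.3  0.5 -0.1] w 0.0443 ff 0.0
tool delta [ 0.0124 -0.0005  0.1032]
```

View pics/w1.png

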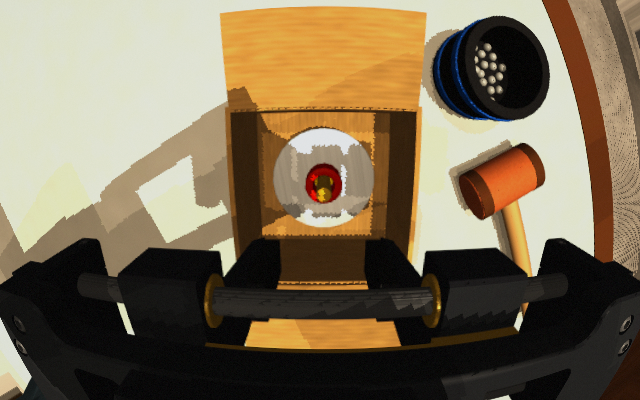

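Both flaps are folded to about 2.8 rad. The wrist view shows the lid pair centred at about (323,180), with the hub at (323,184) and the brass tip at about (323,195).

Run:
```python
from h import *
o,s=wrist();c=s['color'];h=cv2.cvtColor(c,cv2.COLOR_RGB2HSV)
sub=np.zeros((400,640),bool);sub[150:215,290:360]=1
red=((h[...,0]<6)|(h[...,0]>174))&(h[...,1]>150)&sub
yel=(h[...,0]>15)&(h[...,0]<35)&(h[...,1]>130)&sub
d=s['depth']
def hit(u,v,z):
    p,r=fish(s,o,u,v);return (p+r*(z-p[2])/r[2]).round(4)
v,u=np.nonzero(red);(a,b),r=cv2.minEnclosingCircle(np.c_[u,v].astype(np.float32));print('hub',a,b,r,hit(a,b,.05))
v,u=np.nonzero(yel);print('yel',len(u),u.min(),u.max(),v.min(),v.max(),d[yel].round(3).min())
m=yel&(d<d[yel].min()+.004);v,u=np.nonzero(m);print('tip',u.mean(),v.mean(),hit(u.mean(),v.mean(),.088))
to(.6095,.1755,.062)
```

```text
hub 322.5 182.68919372558594 19.787357330322266 [0.6123 0.176  0.05  ]
yel 356 314 359 176 214 0.228
tip 323.3452380952381 193.41071428571428 [0.6128 0.1757 0.088 ]
t 7.55 pos [0.6051 0.164  0.1654] yaw -24.2 tilt [-0.001 -0.   ] F [ 0.3 -0.5 -0.4] w 0.0441 ff 0.0
tool delta [ 0.0124 -0.0006  0.1034]
```

Call:
move_arm(steps="0.5 0.0135 0.0016 0 0 0 0;0.5 0 0 0.02 0 0 0;0.5 0 0 0.02 0 0 0;0.5 0 0 0.02 0 0 0;0.5 0 0 0.02 0 0 0;0.5 0 0 0.012 0 0 0;0.5 0 0 0.006 0 0 0;0.5 0 0 0.004 0 0 0;0.5 0 0 0 0 0 0;0.5 0 0 0 0 0 0")

```text
time: 8.38
position: [0.6132, 0.1764, 0.0646]
eef_rot: [2.636, 1.708, 0.002]
force: [0.3, 0.8, -0.3]
grip_width: 0.0443
finger_force: 0.0
```

Call:
move_arm(steps="0.05 0 0 0 0 0 0;0.05 0 0 0 0 0 0;0.05 0 0 0 0 0 0;0.05 0 0 0 0 0 0;0.05 0 0 0 0 0 0;0 0 0 0 0 0 0;0 0 0 0 0 0 0;0 0 0 0 0 0 0;0 0 0 0 0 0 0;0 0 0 0 0 0 0")

```text
time: 9.22
position: [0.6123, 0.1768, 0.0639]
eef_rot: [-2.636, -1.709, 0.0]
force: [-2.2, 1.3, 4.7]
grip_width: 0.0107
finger_force: 40.0
```

Call:
move_arm(steps="0 0 0 -0.003 0 0 0;0 0 0 -0.006 0 0 0;0 0 0 -0.01 0 0 0;0 0 0 -0.01 0 0 0;0 0 0 -0.01 0 0 0;0 0 0 -0.01 0 0 0;0 0 0 -0.01 0 0 0;0 0 0 -0.01 0 0 0;0 0 0 -0.01 0 0 0;0 0 0 -0.01 0 0 0;0 0 0 -0.01 0 0 0;0 0 0 -0.01 0 0 0;0 0 0 -0.01 0 0 0;0 0 0 -0.01 0 0 0;0 0 0 -0.01 0 0 0;0 0 0 -0.005 0 0 0;0 0 0 0 0 0 0;0 0 0 0 0 0 0;0 0 0 0 0 0 0")

```text
time: 10.8
position: [0.6121, 0.1765, 0.207]
eef_rot: [-2.636, -1.708, 0.002]
force: [-0.8, 0.3, -3.2]
grip_width: 0.0106
finger_force: 40.0
```

Run:
```python
from h import *
s=eyes.snapshot('side');save(s,'s2');o,w=wrist();save(w,'w2')
a=cv2.imread('pics/s2.png')[110:370,150:400];b=cv2.imread('pics/w2.png')[:,140:520]
cv2.imwrite('pics/j2.png',np.hstack([cv2.resize(a,(400,400)),b]))
to(.554,-.263,.204)
```

```text
t 10.9 pos [0.612  0.1765 0.2068] yaw -24.1 tilt [-0.002 -0.   ] F [ 0.7  0.5 -3.9] w 0.011 ff 39.98430423438549
tool delta [-0.4248  0.1266  0.0029]
```

View pics/j2.png

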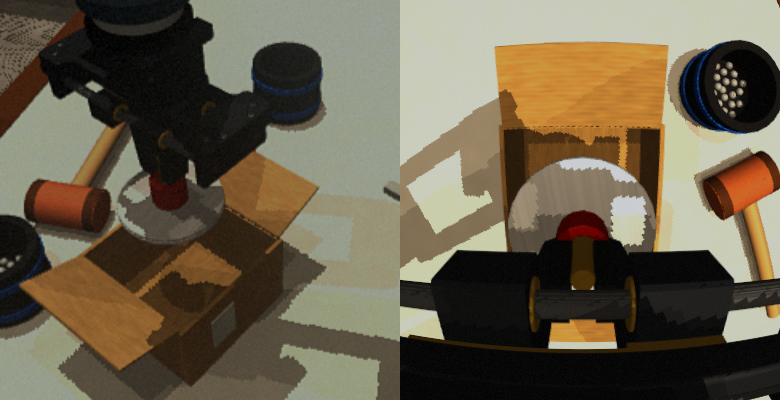

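The pair is out of the carton and hanging level: disc at left panel (170,205), hub still against it. I'm carrying it just past the barrel, so the wrist camera sees the mouth beyond the lid.

Call:
move_arm(steps="0 -0.01 0.003 0 0 0 0;0 -0.02 0.006 0 0 0 0;0 -0.02 0.006 0 0 0 0;0 -0.025 0.0075 0 0 0 0;0 -0.025 0.0075 0 0 0 0;0 -0.025 0.0075 0 0 0 0;0 -0.025 0.0075 0 0 0 0;0 -0.025 0.0075 0 0 0 0;0 -0.025 0.0075 0 0 0 0;0 -0.025 0.0075 0 0 0 0;0 -0.025 0.0075 0 0 0 0;0 -0.025 0.0075 0 0 0 0;0 -0.025 0.0075 0 0 0 0;0 -0.025 0.0075 0 0 0 0;0 -0.025 0.0075 0 0 0 0;0 -0.025 0.0075 0 0 0 0;0 -0.02 0.006 0 0 0 0;0 -0.02 0.006 0 0 0 0;0 -0.01 0.001 0 0 0 0;0 0 0 0 0 0 0")

```text
time: 12.57
position: [0.5523, -0.265, 0.2073]
eef_rot: [-2.639, -1.705, 0.001]
force: [0.2, 0.6, -3.3]
grip_width: 0.0107
finger_force: 40.0
```

Run:
```python
from h import *
o,s=wrist();save(s,'w3');h=cv2.cvtColor(s['color'],cv2.COLOR_RGB2HSV);d=s['depth']
v,u=np.mgrid[:200:1,200:440:1];v=v.ravel();u=u.ravel()
T=[];
P=[]
for a,b in zip(u,v):
    if d[b,a]<=0: continue
    p,r=fish(s,o,a+0.,b+0.)
    T_=R.from_rotvec(o['eef_rot']).as_matrix()@np.array(s['mount'])[:3,:3]
    P.append(p+r*d[b,a]/(r@T_[:,2]))
P=np.array(P);q=P[(P[:,2]>.074)&(P[:,2]<.086)&(np.hypot(P[:,0]-.593,P[:,1]+.176)<.06)]
A=np.c_[2*q[:,:2],np.ones(len(q))]
(cx,cy),r=cv2.minEnclosingCircle(q[:,:2].astype(np.float32));print(len(q),cx,cy,r,np.median(q[:,2]))
to(cx,cy,.207)
```

```text
3291 0.5957252979278564 -0.17835275828838348 0.04623812064528465 0.08050802692041104
t 12.6167 pos [ 0.5527 -0.2633  0.2073] yaw -24.2 tilt [-0.001  0.001] F [-0.4 -0.  -3.2] w 0.0105 ff 39.98628806322813
tool delta [0.0952 0.0044 0.0004]
```

View pics/w3.png

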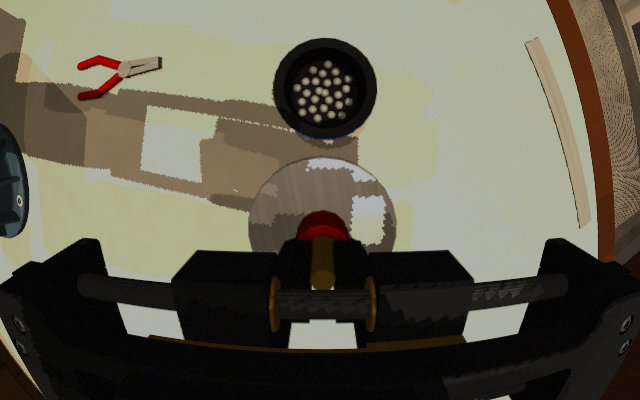

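The wrist view shows the barrel mouth at (325,88), clear of the lid, and the pliers off to the left. I'm moving over it and descending to just above the mouth.

Call:
move_arm(steps="0 0.01 0 0 0 0 0;0 0.017 0.001 0 0 0 0;0 0.02 0.001 0 0 0 0;0 0.02 0.001 0 0 0 0;0 0.02 0.0007 0 0 0 0;0 0.01 0 0 0 0 0;0 0 0 0.01 0 0 0;0 0 0 0.015 0 0 0;0 0 0 0.015 0 0 0;0 0 0 0.01 0 0 0;0 0 0 0.006 0 0 0;0 0 0 0 0 0 0;0 0 0 0 0 0 0;0 0 0 0 0 0 0")

```text
time: 13.78
position: [0.5969, -0.1761, 0.1526]
eef_rot: [2.636, 1.708, 0.001]
force: [0.6, -0.2, -3.5]
grip_width: 0.0109
finger_force: 40.0
```

Run:
```python
from h import *
to(.5953,-.177,.1262)
s=eyes.snapshot('side');save(s,'s4')
a=s['color'][80:220,230:430];cv2.imwrite('pics/s4.png',cv2.cvtColor(cv2.resize(a,None,fx=3,fy=3,interpolation=2),cv2.COLOR_RGB2BGR))
for i in range(3): to(.5953,-.177,.1262);eyes.snapshot('wrist')
```

```text
t 13.7833 pos [ 0.5969 -0.1761  0.1526] yaw -24.1 tilt [ 0.001 -0.001] F [ 0.6 -0.2 -3.5] w 0.0109 ff 39.984751772135496
tool delta [-0.0015 -0.0012  0.0264]
t 13.8333 pos [ 0.597  -0.1761  0.1528] yaw -24.1 tilt [ 0.002 -0.001] F [ 0.4  0.7 -2.7] w 0.0109 ff 39.98464733362198
tool delta [-0.0015 -0.0013  0.0266]
t 13.8833 pos [ 0.597  -0.1761  0.1528] yaw -24.1 tilt [ 0.002 -0.001] F [ 0.1  0.2 -4.3] w 0.0109 ff 39.98469052836299
tool delta [-0.0015 -0.0013  0.0266]
t 13.9333 pos [ 0.597  -0.176   0.1527] yaw -24.1 tilt [ 0.002 -0.001] F [ 0.4  0.1 -4.1] w 0.0108 ff 39.98478088527918
tool delta [-0.0016 -0.0012  0.0265]
```

View pics/s4.png

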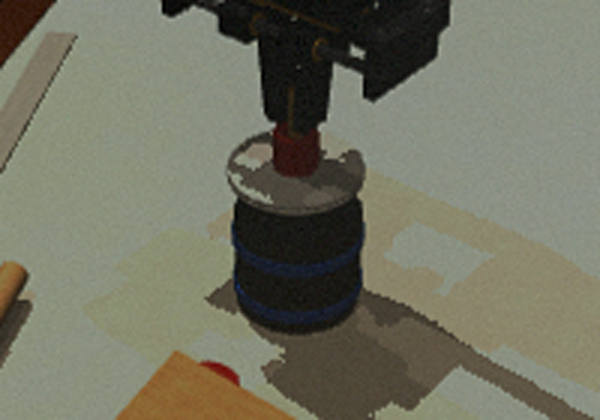

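The lid sits visually centred above the barrel, so I'll correct by 1 mm and lower.

Call:
move_arm(steps="0 -0.0013 -0.0011 0 0 0 0;0 0 0 0.004 0 0 0;0 0 0 0.004 0 0 0;0 0 0 0.003 0 0 0;0 0 0 0.003 0 0 0;0 0 0 0.002 0 0 0;0 0 0 0.002 0 0 0;0 0 0 0 0 0 0;0 0 0 0 0 0 0")

```text
time: 14.73
position: [0.5949, -0.1763, 0.1335]
eef_rot: [-2.636, -1.708, 0.0]
force: [-0.7, 0.2, -3.5]
grip_width: 0.0109
finger_force: 40.0
```

Call:
move_arm(steps="0 0 0 0.002 0 0 0;0 0 0 0.002 0 0 0;0 0 0 0.001 0 0 0;0 0 0 0.001 0 0 0;0 0 0 0 0 0 0;0 0 0 0 0 0 0")

```text
time: 15.23
position: [0.5948, -0.1763, 0.1276]
eef_rot: [-2.636, -1.708, 0.0]
force: [0.3, -0.3, -3.0]
grip_width: 0.0104
finger_force: 40.0
```

Expected contact is at about 0.126. I'll creep down until the force shows it.

Call:
move_arm(steps="0 0 0 0.001 0 0 0;0 0 0 0 0 0 0;0 0 0 0 0 0 0")

```text
time: 15.48
position: [0.5949, -0.1764, 0.1267]
eef_rot: [-2.636, -1.708, 0.0]
force: [-0.2, -0.1, -3.2]
grip_width: 0.0109
finger_force: 40.0
```

Call:
move_arm(steps="0 0 0 0.001 0 0 0;0 0 0 0 0 0 0;0 0 0 0 0 0 0")

```text
time: 15.73
position: [0.5949, -0.1764, 0.1259]
eef_rot: [2.636, 1.709, 0.0]
force: [-0.8, 0.2, -2.4]
grip_width: 0.0108
finger_force: 40.0
```

Call:
move_arm(steps="0 0 0 0.001 0 0 0;0 0 0 0 0 0 0;0 0 0 0 0 0 0")

```text
time: 15.98
position: [0.5949, -0.1763, 0.1257]
eef_rot: [2.636, 1.709, -0.0]
force: [-4.6, 1.5, 6.4]
grip_width: 0.0109
finger_force: 40.0
```

Call:
move_arm(steps="0 0 0 0.001 0 0 0;0 0 0 0 0 0 0;0 0 0 0 0 0 0")

```text
time: 16.23
position: [0.5949, -0.1764, 0.1257]
eef_rot: [2.636, 1.709, -0.0]
force: [-8.1, 2.3, 11.0]
grip_width: 0.0108
finger_force: 40.0
```

Run:
```python
from h import *
to(.5949,-.1763,.1257)
for n in('side','top'):
    s=eyes.snapshot(n);q=pts(s).reshape(-1,3)
    q=q[(np.hypot(q[:,0]-.595,q[:,1]+.176)<.047)&(np.hypot(q[:,0]-.595,q[:,1]+.176)>.02)&(q[:,2]>.075)&(q[:,2]<.105)]
    c=np.linalg.lstsq(np.c_[q[:,:2]-[.595,-.176],np.ones(len(q))],q[:,2],rcond=None)[0];print(n,len(q),'disc slope/height',c.round(4),np.median(q,0).round(4))
```

```text
t 16.2333 pos [ 0.5949 -0.1764  0.1257] yaw -24.1 tilt [-0. -0.] F [-8.1  2.3 11. ] w 0.0108 ff 39.99580817297101
tool delta [ 0.0001 -0.     -0.    ]
side 728 disc slope/height [ 0.0093 -0.0472  0.0878] [ 0.5864 -0.1603  0.0882]
top 0 disc slope/height [0. 0. 0.] [nan nan nan]
  return _methods._mean(a, axis=axis, dtype=dtype,
  ret = um.true_divide(
```

Height matches seated, but there is side force along tool -y, so I'll ease that way by 1 mm.

Call:
move_arm(steps="0 0 -0.001 0 0 0 0;0 0 0 0 0 0 0;0 0 0 0 0 0 0")

```text
time: 16.58
position: [0.5948, -0.1764, 0.1257]
eef_rot: [2.634, 1.707, 0.002]
force: [-3.4, 1.3, 7.6]
grip_width: 0.0103
finger_force: 40.0
```

Call:
move_arm(steps="0 0 -0.0005 -0.0005 0 0 0;0 0 0 0 0 0 0;0 0 0 0 0 0 0")

```text
time: 16.83
position: [0.5948, -0.1763, 0.1257]
eef_rot: [2.634, 1.707, 0.003]
force: [0.5, 0.8, 5.3]
grip_width: 0.0106
finger_force: 40.0
```

Run:
```python
from h import *
to(.5949,-.1763,.1257);print(observe()['moment'])
s=eyes.snapshot('side');q=pts(s)
a=s['color'][100:220,260:400];cv2.imwrite('pics/s5.png',cv2.cvtColor(cv2.resize(a,None,fx=5,fy=5,interpolation=2),cv2.COLOR_RGB2BGR))
```

```text
t 16.8333 pos [ 0.5948 -0.1763  0.1257] yaw -24.1 tilt [ 0.003 -0.002] F [0.5 0.8 5.3] w 0.0106 ff 39.98732965439558
tool delta [ 0.0001  0.0001 -0.    ]
[-0.01869436  0.057089    0.00933007]
```

View pics/s5.png

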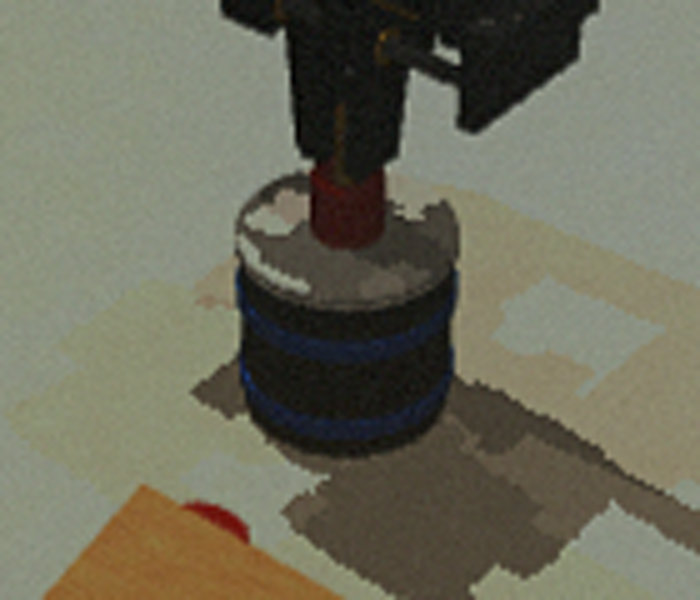

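The picture shows the disc resting level right on the barrel rim (345,250), with the hub below the fingers: fully home. Releasing the spindle, then down to the hub.

Call:
move_arm(steps="0 0 0 0 0 0 0;0.6 0 0 0 0 0 0;0.6 0 0 0 0 0 0;0.6 0 0 0 0 0 0;0.6 0 0 0 0 0 0;0.6 0 0 0 0 0 0;0.6 0 0 0 0 0 0;0.6 0 0 0 0 0 0")

```text
time: 17.55
position: [0.5935, -0.1757, 0.124]
eef_rot: [-2.636, -1.708, 0.0]
force: [-0.5, -1.3, 0.3]
grip_width: 0.0528
finger_force: 0.0
```

Run:
```python
from h import *
o,s=wrist();h=cv2.cvtColor(s['color'],cv2.COLOR_RGB2HSV);d=s['depth']
def hit(u,v,z):
    p,r=fish(s,o,u,v);return (p+r*(z-p[2])/r[2]).round(4)
red=(((h[...,0]<6)|(h[...,0]>174))&(h[...,1]>150)).astype(np.uint8);red[:180]=0;red[:,:270]=0;red[:,380:]=0
v,u=np.nonzero(red);print('red',len(u),u.min(),u.max(),v.min(),v.max());m=(u.min()+u.max())/2
print(hit(m,v.min(),.118),hit(m,(v.min()+v.max())/2,.115))
to(.5949,-.1763,.096)
cv2.imwrite('pics/w6.png',cv2.cvtColor(cv2.resize(s['color'][140:340,220:420],None,fx=3,fy=3),cv2.COLOR_RGB2BGR))
```

```text
red 2159 270 379 211 399
[ 0.605  -0.1566  0.118 ] [ 0.5806 -0.2115  0.115 ]
t 17.6 pos [ 0.5935 -0.1757  0.1241] yaw -24.1 tilt [-0.  0.] F [-0.8 -0.1 -0. ] w 0.0526 ff 0.0
tool delta [0.0001 0.0015 0.0281]
```

View pics/w6.png

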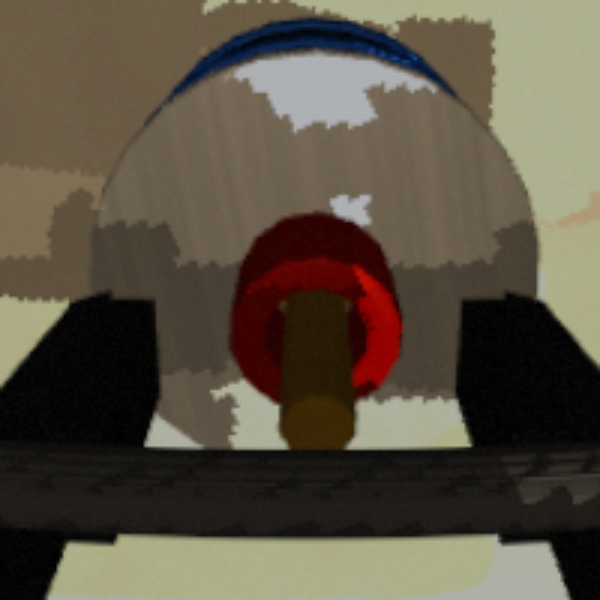

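The spindle is released: brass tip at crop (318,425) inside the red hub, both fingers clear. I'll re-centre by 1.5 mm, go down and grip the hub.

Call:
move_arm(steps="0.6 0 0.0015 0 0 0 0;0.6 0 0 0.006 0 0 0;0.6 0 0 0.008 0 0 0;0.6 0 0 0.007 0 0 0;0.6 0 0 0.005 0 0 0;0.6 0 0 0.002 0 0 0;0.6 0 0 0 0 0 0;0.6 0 0 0 0 0 0")

```text
time: 18.27
position: [0.5949, -0.1763, 0.096]
eef_rot: [-2.636, -1.708, 0.0]
force: [-0.4, 0.1, -0.1]
grip_width: 0.0525
finger_force: 0.0
```

Call:
move_arm(steps="0.45 0 0 0 0 0 0;0.42 0 0 0 0 0 0;0.38 0 0 0 0 0 0;0.36 0 0 0 0 0 0;0.34 0 0 0 0 0 0;0.3 0 0 0 0 0 0;0.25 0 0 0 0 0 0;0.2 0 0 0 0 0 0;0.2 0 0 0 0 0 0;0.2 0 0 0 0 0 0", force=30)

```text
time: 19.1
position: [0.595, -0.1764, 0.0965]
eef_rot: [2.636, 1.708, 0.0]
force: [-1.2, 0.5, 4.5]
grip_width: 0.0313
finger_force: 30.0
```

Call:
move_arm(steps="0.2 0 0 -0.002 0 0 0;0.2 0 0 -0.003 0 0 0;0.2 0 0 -0.004 0 0 0;0.2 0 0 0 0 0 0;0.2 0 0 0 0 0 0")

```text
time: 19.52
position: [0.5951, -0.1765, 0.1055]
eef_rot: [2.636, 1.708, 0.0]
force: [0.2, 0.4, -1.0]
grip_width: 0.0307
finger_force: 30.0
```

Call:
move_arm(steps="0.2 0 0 -0.004 0 0 0;0.2 0 0 -0.005 0 0 0;0.2 0 0 -0.005 0 0 0;0.2 0 0 -0.005 0 0 0;0.2 0 0 -0.005 0 0 0;0.2 0 0 -0.005 0 0 0;0.2 0 0 -0.005 0 0 0;0.2 0 0 -0.005 0 0 0;0.2 0 0 -0.005 0 0 0;0.2 0 0 -0.005 0 0 0;0.2 0 0 -0.005 0 0 0;0.2 0 0 -0.005 0 0 0;0.2 0 0 -0.005 0 0 0;0.2 0 0 -0.005 0 0 0;0.2 0 0 -0.005 0 0 0;0.2 0 0 -0.005 0 0 0;0.2 0 0 -0.005 0 0 0;0.2 0 0 -0.005 0 0 0;0.2 0 0 0 0 0 0;0.2 0 0 0 0 0 0")

```text
time: 21.18
position: [0.5951, -0.1764, 0.1946]
eef_rot: [2.636, 1.708, 0.001]
force: [0.7, 0.8, -1.4]
grip_width: 0.0311
finger_force: 30.0
```

Run:
```python
from h import *
to(.5949,-.1763,.19)
s=eyes.snapshot('side')
a=s['color'][70:220,250:410];cv2.imwrite('pics/s7.png',cv2.cvtColor(cv2.resize(a,None,fx=4,fy=4,interpolation=2),cv2.COLOR_RGB2BGR))
```

```text
t 21.1833 pos [ 0.5951 -0.1764  0.1946] yaw -24.1 tilt [ 0.001 -0.   ] F [ 0.7  0.8 -1.4] w 0.0311 ff 29.99974732316332
tool delta [ 0.     -0.0002  0.0046]
```

View pics/s7.png

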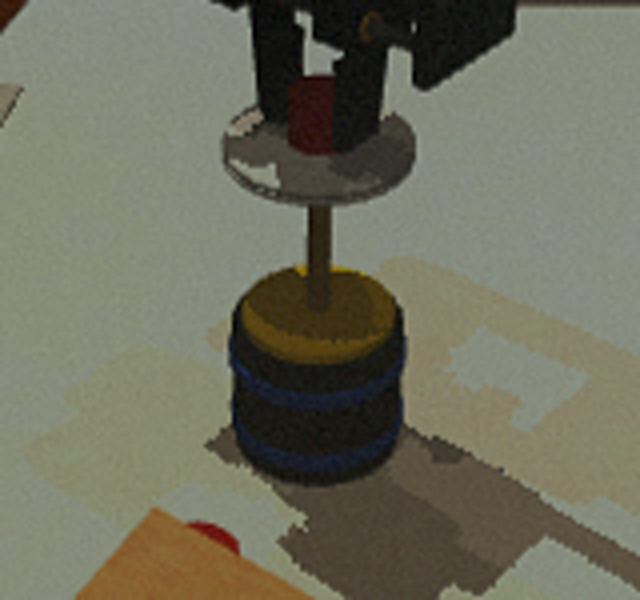

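The yellow inner lid sits level on the barrel (318,315), and the outer lid is held level well above it, with its hub about 50 mm above the spindle tip. I'll hand it in.

```bash
python3 -c "
from h import *
print(job_done())"
```

```text
the job is handed in; nothing more can be done
None
```

I handed in the job at about 21 s; no verdict came back, but by my measurements the inner lid is seated on the right-hand barrel, the outer lid is held level above the spindle tip, and both flaps were at about 2.8 rad when last measured.

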